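Knock a broken test pin out of a grip holder

TASK

The shank of a broken test pin is stuck in the steel grip holder that stands on the knock-out stand. Take the square knock-out bar from its block, feel for the holder's square hole with it and press the shank down and out with the bar, never pressing with more than about 25 N, so that it drops into the tray below. Then put the bar back upright in its block, and leave the things round about where they are.

Things in the scene. Friction and masses are not known exactly. Their poses are not given: they have to be found in the camera images.
- stand: knock-out stand, fixed: aluminium bridge 176 (x) x 70 (y) x 52 mm, a 32 mm hole down through its middle, a locating ring 69 mm across and 5 mm high round it, in which the loose grip holder stands; two claws reach over its foot and keep it down. Origin: centre of its underside, on the axis of the hole; z up. The stand must never take a press of more than about 25 N (bar landing on the holder, pushing the shank, or at the end of travel)
- seat (a point): point on the stand's axis at the top of its plate, 52 mm up, where the grip holder rests by its own 0.6 kg: round steel, 36 mm across (52 at the foot), 46 mm high, up to 1 mm off the axis; a side push shifts it, and it can lift 1.5 mm. Its pin socket (21 mm wide, 30 mm high) faces down
- face (a point): point on the stand's axis level with the holder's flat upper face, 46 mm above the seat; stand's axes. There the holder has a square hole 12.4 x 12.4 mm, 16 mm deep, that leads into the socket, on the shank's axis. The holder was set down at any angle and its turn is not measured: the hole's sides lie 20 to 70 degrees off this point's x and y axes
- slug: the stuck shank: dark steel pin stub 18 mm across, 18 mm long, upright in the socket on the axis of holder and square hole, its upper end 17 to 25 mm below the holder's upper face. Slides at 4 to 15 N; comes free and drops into the tray when the bar's tip is about 44 mm below that face. Origin at its centre, z along its axis
- catch_tray: blue open plastic tray 104 (x) x 158 (y) x 26 mm, wall and floor 2 mm, loose on the bench under the stand. Origin at the underside of its floor; walls at x = -48 and +52 mm, y = -75 and +75 mm
- bar_block: dark steel block 64 (x) x 54 (y) x 35 mm, fixed, with one square hole 14 x 14 mm, 30 mm deep, in the middle of its top, sides along the block's x and y axes. Origin: centre of its underside; the hole's floor is 5 mm above it
- bar_grip (a point): centre of the handle of the knock-out bar (0.12 kg, standing in the block, tip on the hole's floor): black handle 18 (x) x 22 (y) x 42 mm with flat sides; under it a round collar 25 mm across, 21 to 25 mm below this point; then a square bar 10 x 10 mm, sides parallel to the handle's, 75 mm long. The tip is 100 mm below this point. x, y along the sides, z up
- bar_tip (a point): centre of the lower end of the knock-out bar, axes as at the handle; the last 1.5 mm of the bar is 9 x 9 mm, so the nose may dip a little into the square hole at a wrong turn; turned up to some 15 degrees off, or pressed to one side, the bar goes in but binds until it is eased round or back
- loupe: black loupe 37 mm across, 34 mm high, a bystander; origin at the centre of its underside
- jaw_insert: blackened steel jaw insert 36 x 28 x 15 mm, a bystander; origin at the centre of its underside
- reticle_plate: grey metal plate with a long slot, 30 x 62 x 8 mm, a bystander; origin at the centre of its underside
Things that resemble listed ones, but are neither listed nor needed, are in the scene too. Of the things that look like the part that bears bar_grip, the larger one is meant.

How it is judged:
By the outcome, as a careful person would: the job done as asked, in the order asked, and still so for the second after the job is handed in, with the robot touching nothing.
It also fails if it takes over 72 s, if anything falls off the work surface, if the arm or the gripper's body presses on something with over 40 N, if the wrist force passes 120 N, or if a joint passes its speed limit or range.

ROBOT

A 6-joint arm with a two-finger parallel gripper is mounted at the origin on a cart in front of the work surface, level with it; the furniture and walls round the work are solid. World frame = base frame: x ahead of the robot, y to its left, z up, the work surface at z = 0. Lengths are in m, angles in rad, forces in N, time in s.
With the tool pointing down it reaches from about 0.3 to 0.775 m from the base axis. Payload 14.6 kg.
Tool frame: the origin (TCP) lies midway between the tips of the shut fingers; the grasp point (between the pads) lies 19 mm behind it; z points along the fingers, y is the line along which they close (so a half turn about z gives the same grasp; the last joint's range is limited). The gripper opens to 94 mm and grips with 3 to 60 N. Pads are 16 mm wide; open, the fingers measure 119 mm over their backs; the gripper's body (75 mm by 177 mm) begins 78 mm behind the grasp point.
Start: joints at [1.202, 0.3, 1.521, -0, 1.321, -0.067], TCP at [0.163, 0.525, 0.205] pointing down, gripper open.
Joint ranges: [-3.03, 3.03], [-0.79, 2.21], [0.23, 2.52], [-1.04, 4.18], [0, 3.07], [-2.55, 2.55]. Speed limits (rad/s): [2.22, 2.22, 2.57, 3.14, 3.14, 3.14].

INTERFACE

Orientations are given as a unit quaternion [x, y, z, w].
In Python, from plant import state, grab_frame, camera_model, finish_job gives the robot as it stands.
- The arm moves only by the shell command python3 -m inch 'ROWS' [OPENING]. ROWS is JSON, a list of rows, each a list of 2 entries, a list of its own where there are three numbers: the shift along the world's x, y, z in m, then the turn about the world's z in degrees. In form: [[[tx, ty, tz], roll], ...]. A call has 1 to 20 rows; each row is the pose to reach, as a shift and turn from the pose commanded when the call began; what a row does not reach only later rows make up. A row lasts 1/8 s, in which the tool goes at most 62.5 mm and 10.7 degrees, less where a joint would pass 70% of its speed; a pose out of reach is approached as far as the arm can. A call with a gripper value outside its range is refused whole. OPENING is the opening, from 0 (shut) to 1 (fully open), set as the call begins (- or left out, the last holds). The fingers move at their own pace and stop on an object; the grip force is fixed at half the most. Time passes only in rows, so rows that repeat a pose let the fingers close. It gives the time, the measured TCP pose, the force, the opening and the grip force at its end, in the units of the state.
- state(): the state, without advancing time (a new reading comes with each control period).
- grab_frame(name): name is "side" or "top" or "wrist"; returns the picture (384x512x3 uint8, blue, green, red); there is no depth.
- camera_model(name): a dict with "K" (3x3 intrinsics, pixels), "world_from_camera" (4x4, takes a point from camera to world coordinates). Camera axes: x right, y down, z forward; pixel columns grow to the right and rows downward; lengths in m; the calibration is good to about 2 mm. A picture is of the moment at which its call begins: read the wrist's pose just before it. camera_model takes no time and is no camera call; for the wrist camera it gives the pose at the moment of the call.
- finish_job(): hands the job in; it is judged then, once.
The state is a dict: "t": time; "joint_positions": joint angles; "qvel": joint speeds; "joint_torque": joint torques, N m; "tool_pos": TCP position; "eef_rot": TCP orientation; "ft_force": force on the tool from outside, world axes, zero at the start; "moment": the same for the moment, N m; "finger_gap": opening from 0.0 (shut) to 1.0 (fully open); "grasp_force": force on a finger pad.
Only numpy, scipy, OpenCV 4.12 (cv2) and the standard library are available. Lean on these libraries where they do the work, as an engineer would, in place of code of your own. Each camera call takes 0.05 s, during which the arm holds its last target. There are 200 camera calls.

## Working session

There is one attempt and no reset: what is moved stays moved. The work goes in short steps, Python scripts to look and compute and a shell command to move; the robot and the scene stay as the last step left them, time stands still between calls to the robot, and variables do not carry over. Pictures are saved under pics/ and viewed, at most 10 in all, crops included, and the job is handed in when it is done.

```bash
mkdir -p pics; ls
python3 - <<'E'
from plant import *
import cv2
s=state(); print({k:s[k] for k in ('t','tool_pos','eef_rot','ft_force','finger_gap')})
for n in ("top","side"):
    cv2.imwrite(f"pics/{n}0.png",grab_frame(n)); m=camera_model(n); print(n,m)
E
```

```text
pics
{'t': 0.0, 'tool_pos': array([0.16338339, 0.52490158, 0.20490863]), 'eef_rot': array([ 1.50308547e-01,  9.88638979e-01, -5.43768298e-04, -1.18351116e-04]), 'ft_force': array([ 0.49572095, -0.04987937,  0.56474656]), 'finger_gap': 1.0017577985116752}
top {'K': array([[427.53298962,   0.        , 261.67613294],
       [  0.        , 427.53298962, 190.01229588],
       [  0.        ,   0.        ,   1.        ]]), 'world_from_camera': array([[-0.00937823, -0.99683479,  0.07894587,  0.5264923 ],
       [-0.99988524,  0.00840891, -0.01260179,  0.07094882],
       [ 0.01189806, -0.079055  , -0.99679925,  0.92189702],
       [ 0.        ,  0.        ,  0.        ,  1.        ]])}
side {'K': array([[499.73578476,   0.        , 253.78949638],
       [  0.        , 499.73578476, 188.41899077],
       [  0.        ,   0.        ,   1.        ]]), 'world_from_camera': array([[-0.32846151, -0.42530723,  0.84334263, -0.14473616],
       [-0.94441469,  0.13472286, -0.29988437,  0.35720539],
       [ 0.01392546, -0.89496565, -0.44591767,  0.46204053],
       [ 0.        ,  0.        ,  0.        ,  1.        ]])}
```

```bash
python3 -c "
import cv2,numpy as np
a=cv2.imread('pics/top0.png');cv2.imwrite('pics/top0b.png',cv2.resize(a,(800,600),interpolation=cv2.INTER_CUBIC))
a=cv2.imread('pics/side0.png');cv2.imwrite('pics/side0b.png',cv2.resize(a,(800,600),interpolation=cv2.INTER_CUBIC))"
```

```text
(no output)
```

View pics/top0b.png

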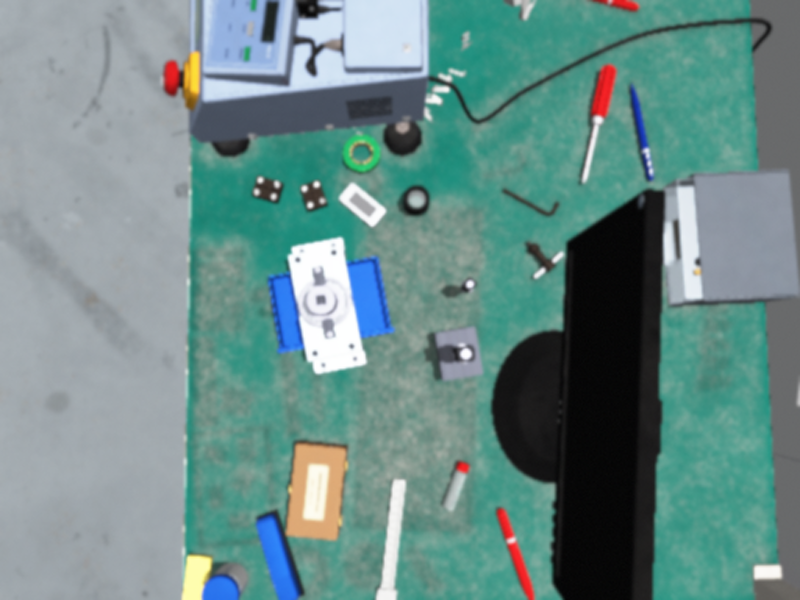

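View pics/side0b.png

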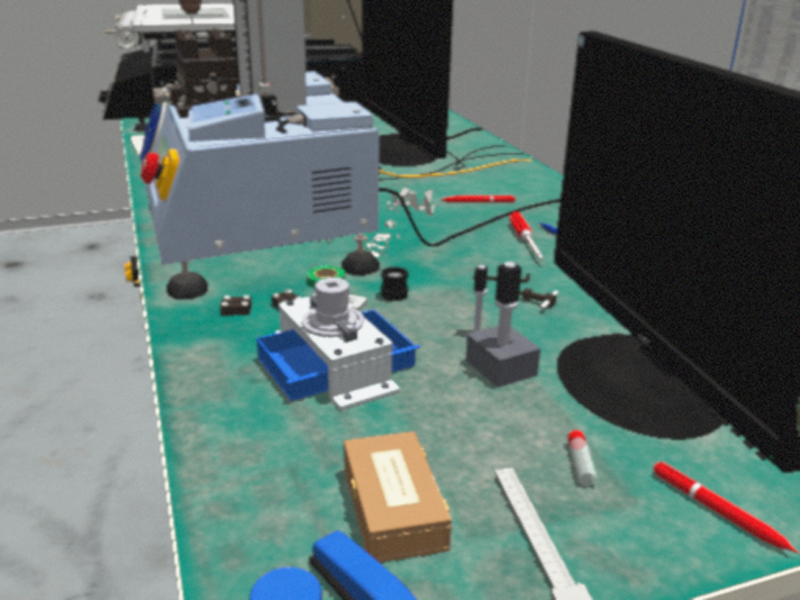

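The top view shows the stand at about (325,303), the block at (458,354) with the bar handle top at (466,352), and a smaller look-alike at (469,285). In the side view the bar handle is at (508,283). I'll convert these to world positions.

```bash
cat > h.py <<'E'
import numpy as np,cv2
from plant import *
def ray(m,u,v,z):
    T=m["world_from_camera"];d=T[:3,:3]@np.linalg.solve(m["K"],[u,v,1]);o=T[:3,3]
    return o+d*(z-o[2])/d[2]
def proj(m,P):
    T=m["world_from_camera"];c=T[:3,:3].T@(np.asarray(P)-T[:3,3]);p=m["K"]@c;return p[:2]/p[2]
def tri(obs):
    A=np.zeros((3,3));b=np.zeros(3)
    for m,u,v in obs:
        T=m["world_from_camera"];d=T[:3,:3]@np.linalg.solve(m["K"],[u,v,1]);d/=np.linalg.norm(d)
        M=np.eye(3)-np.outer(d,d);A+=M;b+=M@T[:3,3]
    return np.linalg.solve(A,b)
E
python3 - <<'E'
from h import *
np.set_printoptions(precision=4,suppress=True)
t=camera_model("top");s=camera_model("side");k=.64
P=lambda u,v,z:ray(t,u*k,v*k,z)
print("block",[P(u,v,.035)[:2] for u,v in((433,333),(476,327),(483,376),(440,381))])
print("bartop",P(466,352,.126), ray(s,508*k,267*k,.126))
print("tri",tri([(t,466*k,352*k),(s,508*k,267*k)]))
print("stand corners",[P(u,v,.052)[:2] for u,v in((289,252),(343,238),(366,363),(316,374))])
print("holder",P(321,300,.098),ray(s,331*k,288*k,.098))
E
```

```text
block [array([0.5484, 0.0282]), array([ 0.5559, -0.0291]), array([ 0.4911, -0.0372]), array([0.4851, 0.0197])]
bartop [ 0.5232 -0.0064  0.126 ] [ 0.5162 -0.0007  0.126 ]
tri [ 0.5237 -0.0059  0.1221]
stand corners [array([0.6557, 0.2165]), array([0.6737, 0.1458]), array([0.51  , 0.1163]), array([0.4964, 0.1809])]
holder [0.5888 0.1691 0.098 ] [0.5791 0.1737 0.098 ]
```

```bash
python3 -m inch '[[[0,0,0.1],0],[[0.05,-0.05,0.12],-8],[[0.1,-0.09,0.12],-16],[[0.15,-0.13,0.12],-25],[[0.2,-0.17,0.12],-35],[[0.25,-0.21,0.12],-45],[[0.29,-0.25,0.12],-55],[[0.33,-0.29,0.12],-65],[[0.35,-0.33,0.12],-65],[[0.36,-0.36,0.12],-65],[[0.36,-0.36,0.12],-65],[[0.36,-0.36,0.12],-65]]' 0.45
python3 - <<'E'
from h import *
np.set_printoptions(precision=4,suppress=True)
s=state();print(s["t"],s["tool_pos"],s["joint_positions"])
m=camera_model("wrist");im=grab_frame("wrist");print(m)
cv2.imwrite("pics/w1.png",cv2.resize(im,(800,600),interpolation=cv2.INTER_CUBIC))
np.save("w1.npy",im)
for n,P in dict(bar=(.522,-.005,.126),face=(.585,.17,.098)).items(): print(n,proj(m,P)/.64)
E
```

```text
t: 1.6
tool_pos: [0.5232, 0.1657, 0.3253]
eef_rot: [0.658, 0.753, -0.0, -0.0]
ft_force: [0.1, -1.0, -0.3]
finger_gap: 0.45
grasp_force: 0.0
1.6 [0.5232 0.1657 0.3253] [0.24   0.2377 1.3255 0.0002 1.5787 0.1051]
{'K': array([[308.7933,   0.    , 255.0281],
       [  0.    , 308.7933, 186.7661],
       [  0.    ,   0.    ,   1.    ]]), 'world_from_camera': array([[ 0.991 ,  0.1286,  0.0371,  0.5125],
       [ 0.1338, -0.9508, -0.2795,  0.2475],
       [-0.0007,  0.2819, -0.9594,  0.5048],
       [ 0.    ,  0.    ,  0.    ,  1.    ]])}
bar [371.6876 441.2538]
face [470.3405 254.9737]
```

View pics/w1.png

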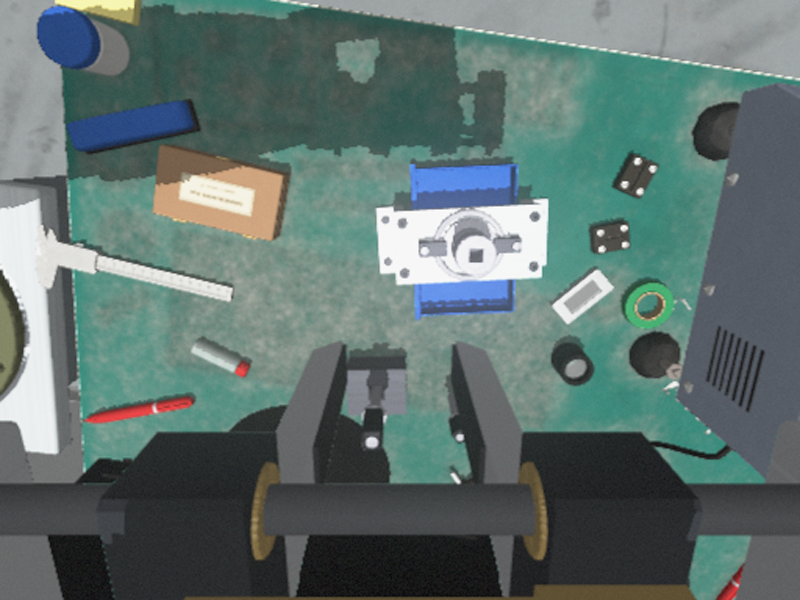

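The wrist view shows the bar top at (372,441), as predicted (371.7,441.3), so the bar position is confirmed. The holder's hole is at (476,256). I'll look closer from above for the hole's turn.

```bash
python3 -m inch '[[[0.03,-0.005,-0.06],0],[[0.063,-0.005,-0.11],0],[[0.063,-0.005,-0.157],0],[[0.063,-0.005,-0.157],0],[[0.063,-0.005,-0.157],0],[[0.063,-0.005,-0.157],0]]'
python3 - <<'E'
from h import *
np.set_printoptions(precision=4,suppress=True)
s=state();print(s["t"],s["tool_pos"])
m=camera_model("wrist");im=grab_frame("wrist")
np.save("w2.npy",im);import pickle;pickle.dump(m,open("w2.pkl","wb"))
# metric rectification at z=0.098, 8 px/mm, centre (.585,.17), 60x50mm ; up=+x, left=+y
c=np.array([.588,.17]);S=8
px=np.float32([[0,0],[560,0],[560,560],[0,560]])
W=[(c[0]+(280-v)/S/1e3,c[1]+(280-u)/S/1e3,.098) for u,v in px]
src=np.float32([proj(m,w) for w in W])
H=cv2.getPerspectiveTransform(src,px);r=cv2.warpPerspective(im,H,(560,560),flags=cv2.INTER_CUBIC)
cv2.imwrite("pics/w2r.png",r)
E
```

```text
t: 2.4
tool_pos: [0.5871, 0.1607, 0.1712]
eef_rot: [0.658, 0.753, 0.002, 0.001]
ft_force: [0.3, -0.3, -0.2]
finger_gap: 0.449
grasp_force: 0.0
2.4 [0.5871 0.1607 0.1712]
```

View pics/w2r.png

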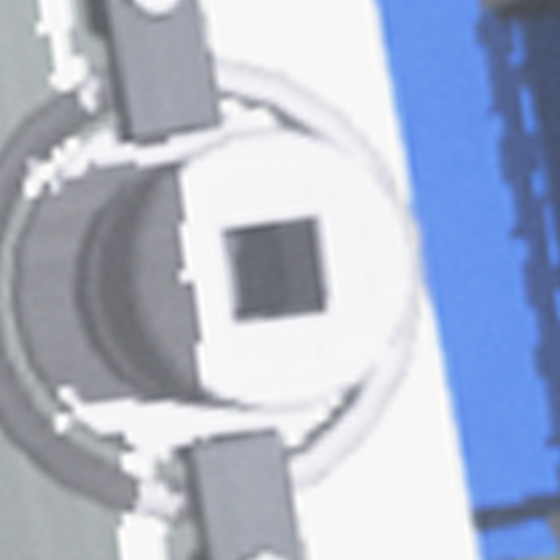

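The rectified view shows the hole centred at (276,270), i.e. world ≈ (0.589, 0.1705), and drawn at about 8° world. The stand's edge runs at 10.4°, so that turn contradicts the stated 20–70°. I'll settle the turn by feel. First, the bar.

```bash
python3 -m inch '[[[-0.02,-0.05,0.03],0],[[-0.045,-0.11,0.03],0],[[-0.064,-0.165,0.032],0],[[-0.064,-0.165,0.032],0],[[-0.064,-0.165,0.032],0],[[-0.064,-0.165,0.032],0]]'
python3 - <<'E'
from h import *
np.set_printoptions(precision=4,suppress=True)
s=state();print(s["t"],s["tool_pos"])
m=camera_model("wrist");im=grab_frame("wrist")
c=np.array([.522,-.005]);out=[]
for z,S,n in((.126,8,480),(.035,5,480)):
    px=np.float32([[0,0],[n,0],[n,n],[0,n]])
    W=[(c[0]+(n/2-v)/S/1e3,c[1]+(n/2-u)/S/1e3,z) for u,v in px]
    H=cv2.getPerspectiveTransform(np.float32([proj(m,w) for w in W]),px)
    r=cv2.warpPerspective(im,H,(n,n),flags=cv2.INTER_CUBIC);out.append(cv2.resize(r,(400,400)))
cv2.imwrite("pics/w3r.png",np.hstack(out))
E
```

```text
t: 3.2
tool_pos: [0.5228, -0.0038, 0.2007]
eef_rot: [0.657, 0.754, 0.0, 0.0]
ft_force: [0.1, -0.0, -0.3]
finger_gap: 0.452
grasp_force: 0.0
3.2 [ 0.5228 -0.0038  0.2007]
```

View pics/w3r.png

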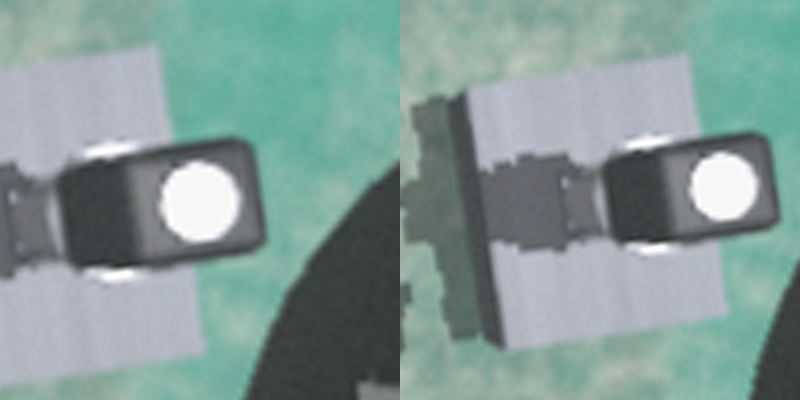

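Left panel: handle-top dot at (201,202), i.e. (0.5217,-0.0052), yaw ≈ 8.3°. Right panel: block centre ≈ (0.5216,-0.0048), yaw ≈ 8.5°. The gripper yaw of 7.9° suits this, so I'll descend, grasp and lift.

```bash
python3 -m inch '[[[-0.001,0,-0.04],0.5],[[-0.001,0,-0.08],0.5],[[-0.001,0,-0.105],0.5],[[-0.001,0,-0.111],0.5],[[-0.001,0,-0.111],0.5],[[-0.001,0,-0.111],0.5]]' && python3 -m inch '[[[0,0,0],0],[[0,0,0],0],[[0,0,0],0],[[0,0,0],0],[[0,0,0],0],[[0,0,0],0]]' 0.0
```

```text
t: 4.0
tool_pos: [0.5221, -0.0047, 0.0906]
eef_rot: [0.655, 0.756, 0.0, 0.001]
ft_force: [-0.3, 0.6, -0.6]
finger_gap: 0.449
grasp_force: 0.0
t: 4.75
tool_pos: [0.5216, -0.0049, 0.0896]
eef_rot: [0.655, 0.756, 0.0, 0.0]
ft_force: [-0.7, 0.1, 3.9]
finger_gap: 0.192
grasp_force: 30.0
```

```bash
python3 -m inch '[[[0,0,0.03],0],[[0,0,0.06],0],[[0,0,0.1],0],[[0.01,0.04,0.12],0],[[0.03,0.09,0.12],0],[[0.05,0.14,0.12],0],[[0.0675,0.1755,0.12],0],[[0.0675,0.1755,0.12],0],[[0.0675,0.1755,0.12],0],[[0.0675,0.1755,0.12],0],[[0.0675,0.1755,0.12],0]]'
python3 - <<'E'
from h import *
np.set_printoptions(precision=4,suppress=True)
s=state();print(s["t"],s["tool_pos"],s["ft_force"])
m=camera_model("wrist");im=grab_frame("wrist")
import pickle;pickle.dump((m,im,s["tool_pos"]),open("w4.pkl","wb"))
u,v=proj(m,(.589,.1705,.11)).astype(int);print(u,v,proj(m,(.589,.1705,.098)),proj(m,(*s["tool_pos"][:2],s["tool_pos"][2]-.085)))
cr=im[v-37:v+38,u-50:u+50]
cv2.imwrite("pics/w4.png",cv2.resize(cr,(800,600),interpolation=cv2.INTER_CUBIC))
E
```

```text
t: 6.12
tool_pos: [0.5889, 0.1699, 0.2097]
eef_rot: [0.655, 0.756, 0.0, 0.0]
ft_force: [-0.2, -0.7, -1.7]
finger_gap: 0.19
grasp_force: 30.0
6.125 [0.5889 0.1699 0.2097] [-0.2361 -0.6932 -1.6756]
254 186 [254.9594 183.159 ] [254.7988 191.8133]
```

View pics/w4.png

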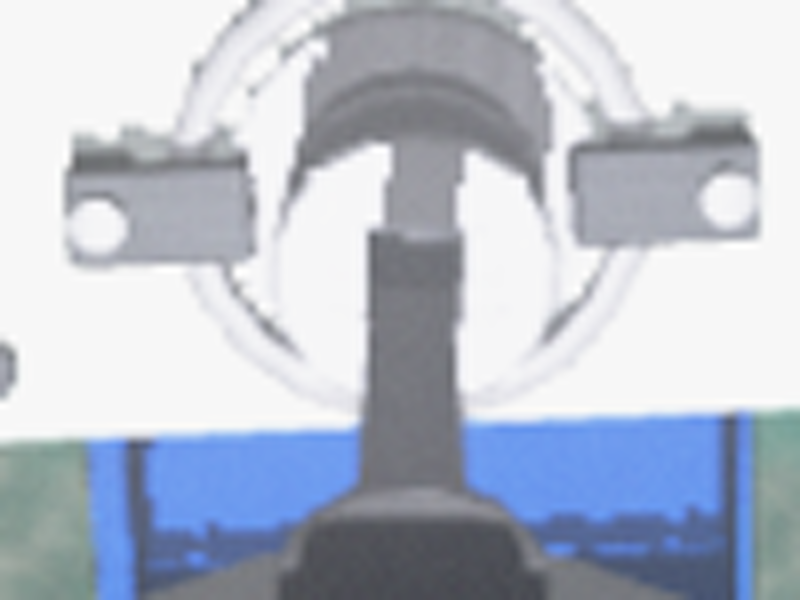

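Run:
```python
from h import *
import pickle
m,im,tp=pickle.load(open("w4.pkl","rb"))
z=tp[2]-.0846
for u,v in((368,237),(460,240),(414,238)): print(ray(m,204+u/8,149+v/8,z))
m2=pickle.load(open("w2.pkl","rb"));print(tp)
```

```text
[0.58300174 0.18155497 0.12510706]
[0.59312055 0.18265235 0.12510706]
[0.58805215 0.18216017 0.12510706]
[0.58894324 0.16993741 0.20970706]
```

Run:
```python
from h import *
import pickle
m,im,tp=pickle.load(open("w4.pkl","rb"))
a=np.radians(8.3);ny=np.array([-np.sin(a),np.cos(a),0])
f=lambda p:(proj(m,p)-[204,149])*8
b=np.array([tp[0],tp[1],tp[2]])
print("tip+y edge",f(b+[0,0,-.0846]+ny*.0045),"collar bottom +y",f(b+[0,0,-.0096]+ny*.0125),"bar at collar +y",f(b+[0,0,-.0096]+ny*.005))
s=camera_model("side");im=grab_frame("side")
u,v=proj(s,b+[0,0,-.03]).astype(int);g=lambda p:(proj(s,p)-[u-60,v-45])*(800/120)
cr=cv2.resize(im[v-45:v+45,u-60:u+60],(800,600),interpolation=cv2.INTER_CUBIC)
print("side tip",g(b+[0,0,-.0846]),"collar",g(b+[0,0,-.0096]),"faceC",g((.589,.1705,.098)),g((.589,.1705,.052)))
cv2.imwrite("pics/s5.png",cr);pickle.dump((s,u,v),open("s5.pkl","wb"))
```

```text
tip+y edge [406.25172488 305.02093191] collar bottom +y [405.11845698 471.67345995] bar at collar +y [405.43736013 557.38287454]
side tip [407.40394265 511.88688579] collar [400.06134264 223.33522431] faceC [407.68491941 610.70472493] [411.83549493 771.71588965]
```

View pics/s5.png

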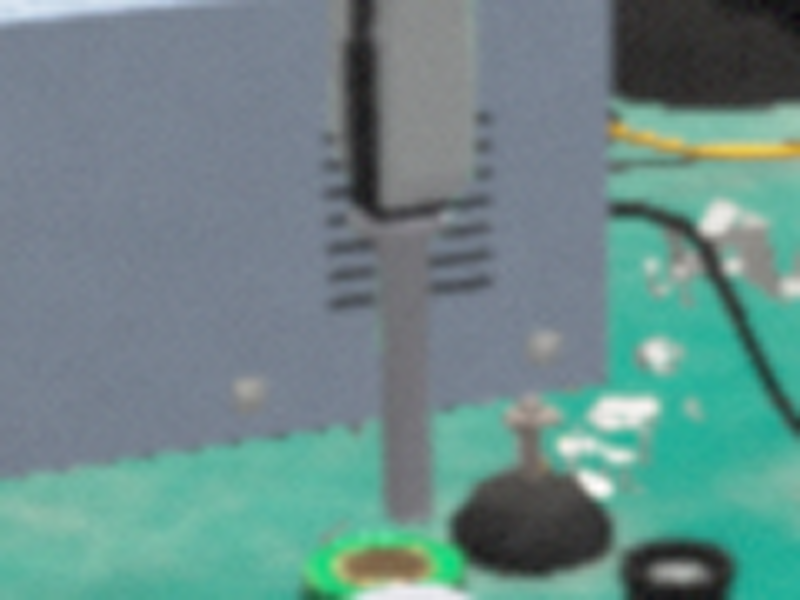

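The side view shows the bar hanging straight, tip at (408,520), where predicted. In the wrist crop the dark patch at y 235–282 is therefore the hole's far part, and the tip edge is at y≈282. The bar looks about 3 mm too far in +y relative to the hole. I'll go lower, shift and look again.

```bash
python3 -m inch '[[[0,-0.001,-0.01],0],[[0,-0.003,-0.02],0],[[0,-0.003,-0.022],0],[[0,-0.003,-0.022],0],[[0,-0.003,-0.022],0]]'
python3 - <<'E'
from h import *
import pickle
s=state();tp=s["tool_pos"];m=camera_model("wrist");im=grab_frame("wrist")
pickle.dump((m,im,tp),open("w6.pkl","wb"))
cr=cv2.resize(im[160:205,225:285],(800,600),interpolation=cv2.INTER_CUBIC)
cv2.imwrite("pics/w6.png",cr);k=800/60
a=np.radians(8.3);ny=np.array([-np.sin(a),np.cos(a),0]);f=lambda p:(proj(m,p)-[225,160])*k
print("tip+y",f(tp+[0,0,-.0846]+ny*.0045),"hole c",f((.589,.1705,.098)),"hole+y",f(np.array((.589,.1705,.098))+ny*.0062))
E
```

```text
t: 6.85
tool_pos: [0.5891, 0.1677, 0.1878]
eef_rot: [0.655, 0.756, 0.0, 0.0]
ft_force: [0.8, -0.3, -0.9]
finger_gap: 0.192
grasp_force: 30.0
tip+y [396.87185127 362.06964304] hole c [401.31526906 364.80160975] hole+y [401.12578888 277.06379149]
```

View pics/w6.png

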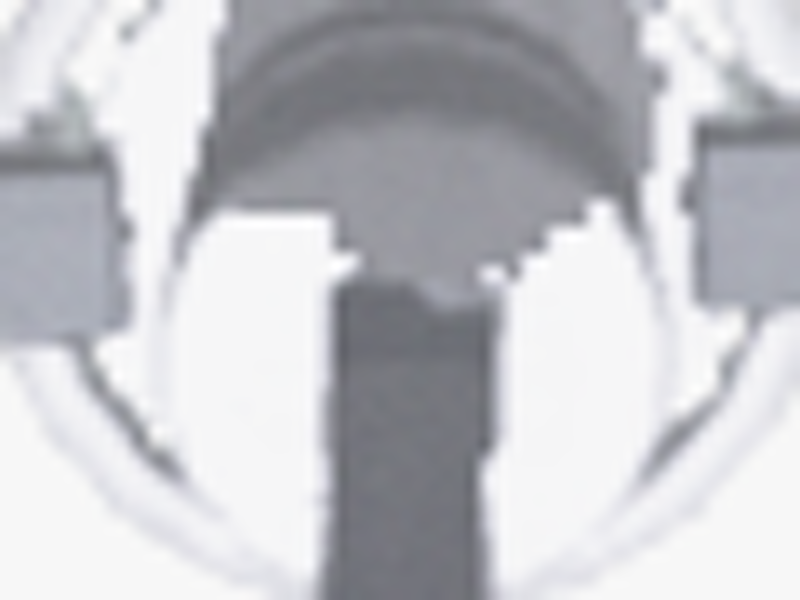

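Run:
```python
import pickle
for n in("w4","w6"):
    m,im,tp=pickle.load(open(n+".pkl","rb"));g=im.mean(2)
    print(n,tp,"col",[int(x) for x in g[172:200,252:258].mean(1)])
    for v in(183,185,188,192,197): print(v,[int(x) for x in g[v,244:268]])
```

```text
w4 [0.58894324 0.16993741 0.20970706] col [158, 159, 158, 158, 159, 165, 156, 129, 118, 117, 117, 116, 116, 123, 125, 124, 124, 124, 123, 123, 122, 122, 122, 122, 122, 122, 121, 120]
183 [246, 246, 245, 246, 245, 229, 121, 115, 116, 117, 117, 116, 117, 116, 116, 118, 117, 139, 229, 245, 245, 245, 245, 246]
185 [246, 246, 246, 246, 246, 230, 126, 124, 123, 125, 123, 122, 123, 121, 119, 123, 124, 171, 238, 246, 246, 246, 246, 246]
188 [246, 246, 246, 245, 243, 213, 123, 123, 123, 123, 123, 124, 126, 125, 122, 124, 125, 168, 235, 245, 245, 245, 245, 245]
192 [246, 246, 246, 246, 246, 231, 122, 120, 124, 123, 121, 121, 122, 124, 120, 122, 130, 227, 246, 246, 246, 246, 246, 246]
197 [239, 237, 233, 240, 240, 205, 124, 121, 122, 125, 123, 120, 122, 119, 120, 120, 122, 209, 244, 244, 235, 228, 234, 237]
w6 [0.5891092  0.16770691 0.18776584] col [154, 154, 154, 155, 155, 156, 155, 155, 153, 136, 121, 115, 113, 112, 112, 119, 121, 120, 120, 119, 119, 120, 120, 121, 120, 119, 118, 119]
183 [246, 246, 246, 246, 243, 207, 113, 115, 112, 112, 114, 115, 115, 124, 131, 126, 124, 125, 169, 236, 246, 246, 246, 246]
185 [246, 246, 246, 246, 243, 205, 111, 112, 112, 112, 114, 113, 113, 111, 113, 112, 112, 115, 187, 241, 245, 245, 245, 245]
188 [246, 246, 246, 246, 243, 206, 121, 121, 121, 123, 122, 120, 120, 120, 121, 120, 119, 121, 197, 242, 245, 245, 245, 245]
192 [245, 245, 245, 245, 236, 172, 122, 119, 116, 118, 120, 120, 121, 122, 119, 119, 122, 121, 195, 241, 245, 245, 245, 245]
197 [246, 246, 246, 244, 232, 183, 119, 118, 117, 118, 121, 120, 119, 119, 120, 119, 122, 208, 244, 246, 246, 245, 246, 246]
```

```bash
python3 -m inch '[[[0.0005,0.0018,0],0],[[0.0005,0.0018,-0.002],0],[[0.0005,0.0018,-0.004],0],[[0.0005,0.0018,-0.005],0],[[0.0005,0.0018,-0.005],0],[[0.0005,0.0018,-0.005],0]]'; python3 -m inch '[[[0,0,-0.0005],0],[[0,0,-0.001],0],[[0,0,-0.001],0]]';python3 -m inch '[[[0,0,-0.0005],0],[[0,0,-0.001],0],[[0,0,-0.001],0]]'
```

```text
t: 7.65
tool_pos: [0.5895, 0.1694, 0.1825]
eef_rot: [0.655, 0.756, 0.0, 0.0]
ft_force: [0.3, -0.4, -0.8]
finger_gap: 0.192
grasp_force: 30.0
t: 8.02
tool_pos: [0.5895, 0.1694, 0.1814]
eef_rot: [0.655, 0.756, -0.0, -0.0]
ft_force: [0.2, -0.2, -1.9]
finger_gap: 0.187
grasp_force: 30.0
t: 8.4
tool_pos: [0.5895, 0.1694, 0.1804]
eef_rot: [0.655, 0.756, -0.0, -0.0]
ft_force: [0.2, 0.1, -1.1]
finger_gap: 0.189
grasp_force: 30.0
```

```bash
for i in 1 2 3; do python3 -m inch '[[[0,0,-0.0005],0],[[0,0,-0.001],0],[[0,0,-0.001],0]]' | egrep 't:|tool|force'; done
```

```text
t: 8.78
tool_pos: [0.5894, 0.1694, 0.1794]
eef_rot: [0.655, 0.756, -0.0, -0.0]
ft_force: [0.4, -0.3, -1.6]
grasp_force: 30.0
t: 9.15
tool_pos: [0.5895, 0.1694, 0.1784]
eef_rot: [0.655, 0.756, -0.0, -0.0]
ft_force: [-0.6, -0.7, -0.8]
grasp_force: 30.0
t: 9.52
tool_pos: [0.5895, 0.1694, 0.1774]
eef_rot: [0.655, 0.756, -0.0, -0.0]
ft_force: [0.7, -0.6, -1.6]
grasp_force: 30.0
```

No contact 5 mm below the face: the bar is entering at the seen turn. Continue down.

```bash
python3 -m inch '[[[0,0,-0.001],0],[[0,0,-0.002],0],[[0,0,-0.003],0],[[0,0,-0.003],0]]'| egrep 't:|tool|force'; for i in 1 2 3; do python3 -m inch '[[[0,0,-0.001],0],[[0,0,-0.002],0],[[0,0,-0.002],0]]'| egrep 't:|tool|ft_force'; done
```

```text
t: 10.02
tool_pos: [0.5894, 0.1694, 0.1743]
eef_rot: [0.655, 0.756, -0.0, -0.0]
ft_force: [-0.4, 0.4, 0.4]
grasp_force: 30.0
t: 10.4
tool_pos: [0.5894, 0.1694, 0.1723]
eef_rot: [0.655, 0.756, -0.0, -0.0]
ft_force: [0.7, 1.0, -2.2]
t: 10.78
tool_pos: [0.5895, 0.1694, 0.1703]
eef_rot: [0.655, 0.756, -0.0, -0.0]
ft_force: [-0.1, 0.4, -1.1]
t: 11.15
tool_pos: [0.5894, 0.1694, 0.1683]
eef_rot: [0.655, 0.756, -0.0, -0.0]
ft_force: [-0.4, 0.1, -1.6]
```

```bash
for i in 1 2 3 4; do python3 -m inch '[[[0,0,-0.001],0],[[0,0,-0.002],0],[[0,0,-0.002],0]]'| egrep 't:|tool|ft_force|gap' | grep -v eef; done
```

```text
t: 11.52
tool_pos: [0.5894, 0.1694, 0.1663]
ft_force: [-0.0, 0.0, -0.0]
finger_gap: 0.193
t: 11.9
tool_pos: [0.5894, 0.1694, 0.1643]
ft_force: [0.3, 0.3, -0.5]
finger_gap: 0.188
t: 12.28
tool_pos: [0.5894, 0.1694, 0.1623]
ft_force: [0.4, 0.2, -0.3]
finger_gap: 0.188
t: 12.65
tool_pos: [0.5896, 0.1695, 0.1608]
ft_force: [-0.2, 0.3, 1.8]
finger_gap: 0.192
```

```bash
for i in 1 2 3; do python3 -m inch '[[[0,0,-0.0005],0],[[0,0,-0.001],0],[[0,0,-0.001],0]]'| egrep 't:|tool|ft_force|gap' | grep -v eef; done
```

```text
t: 13.02
tool_pos: [0.5896, 0.1694, 0.1595]
ft_force: [0.2, 0.4, 4.2]
finger_gap: 0.191
t: 13.4
tool_pos: [0.5895, 0.1694, 0.1584]
ft_force: [1.2, 0.4, 3.2]
finger_gap: 0.188
t: 13.78
tool_pos: [0.5895, 0.1694, 0.1573]
ft_force: [0.1, 0.2, 3.5]
finger_gap: 0.189
```

The shank slides at about 5 N. Keep pressing.

```bash
for i in 1 2 3 4; do python3 -m inch '[[[0,0,-0.001],0],[[0,0,-0.002],0],[[0,0,-0.003],0],[[0,0,-0.004],0]]'| egrep 't:|tool|ft_force|gap' | grep -v eef; done
```

```text
t: 14.28
tool_pos: [0.5895, 0.1694, 0.1534]
ft_force: [-0.1, -0.2, 3.4]
finger_gap: 0.189
t: 14.78
tool_pos: [0.5895, 0.1694, 0.1494]
ft_force: [-0.1, 0.3, 4.5]
finger_gap: 0.191
t: 15.28
tool_pos: [0.5895, 0.1694, 0.1453]
ft_force: [-0.3, -0.6, 3.8]
finger_gap: 0.192
t: 15.78
tool_pos: [0.5895, 0.1694, 0.1414]
ft_force: [-0.4, 0.2, 3.4]
finger_gap: 0.188
```

```bash
for i in 1 2 3; do python3 -m inch '[[[0,0,-0.001],0],[[0,0,-0.0015],0],[[0,0,-0.002],0]]'| egrep 't:|tool|ft_force|gap' | grep -v eef; done
```

```text
t: 16.15
tool_pos: [0.5894, 0.1694, 0.1392]
ft_force: [1.4, -0.2, 0.5]
finger_gap: 0.191
t: 16.52
tool_pos: [0.5894, 0.1694, 0.1372]
ft_force: [0.5, -0.7, -1.5]
finger_gap: 0.19
t: 16.9
tool_pos: [0.5895, 0.1694, 0.1354]
ft_force: [-0.1, 0.3, -0.8]
finger_gap: 0.187
```

The force fell away at 44 mm depth, so the shank dropped. Withdraw straight up and check.

```bash
python3 -m inch '[[[0,0,0.005],0],[[0,0,0.01],0],[[0,0,0.018],0],[[0,0,0.026],0],[[0,0,0.034],0],[[0,0,0.044],0],[[0,0,0.056],0],[[0,0,0.075],0],[[0,0,0.085],0],[[-0.02,-0.05,0.085],0],[[-0.045,-0.11,0.085],0],[[-0.068,-0.1743,0.085],0],[[-0.068,-0.1743,0.085],0],[[-0.068,-0.1743,0.06],0],[[-0.068,-0.1743,0.06],0],[[-0.068,-0.1743,0.06],0]]'
python3 - <<'E'
from h import *
import pickle
np.set_printoptions(precision=4,suppress=True)
s=state();tp=s["tool_pos"];m=camera_model("wrist");im=grab_frame("wrist")
si=grab_frame("side");t=grab_frame("top")
pickle.dump((m,im,tp,si,t),open("w7.pkl","wb"))
sm=camera_model("side")
a=cv2.resize(im[90:390,130:430],(400,400),interpolation=cv2.INTER_CUBIC)
b=cv2.resize(si[170:260,150:270],(400,300),interpolation=cv2.INTER_CUBIC)
c=cv2.resize(t[140:250,160:330],(400,259),interpolation=cv2.INTER_CUBIC)
o=np.zeros((560,800,3),np.uint8);o[:400,:400]=a;o[:300,400:]=b;o[300:559,400:]=c
cv2.imwrite("pics/m7.png",o)
f=lambda p:(proj(m,p)-[130,90])*4/3
print("tip",f(tp+[0,0,-.0846]),"block hole",f((.5216,-.0048,.035)))
E
```

```text
t: 18.9
tool_pos: [0.5219, -0.0043, 0.1962]
eef_rot: [0.654, 0.756, 0.0, 0.0]
ft_force: [0.2, 0.4, -0.8]
finger_gap: 0.193
grasp_force: 30.0
tip [166.3699 135.9308] block hole [166.0104 109.5294]
```

View pics/m7.png

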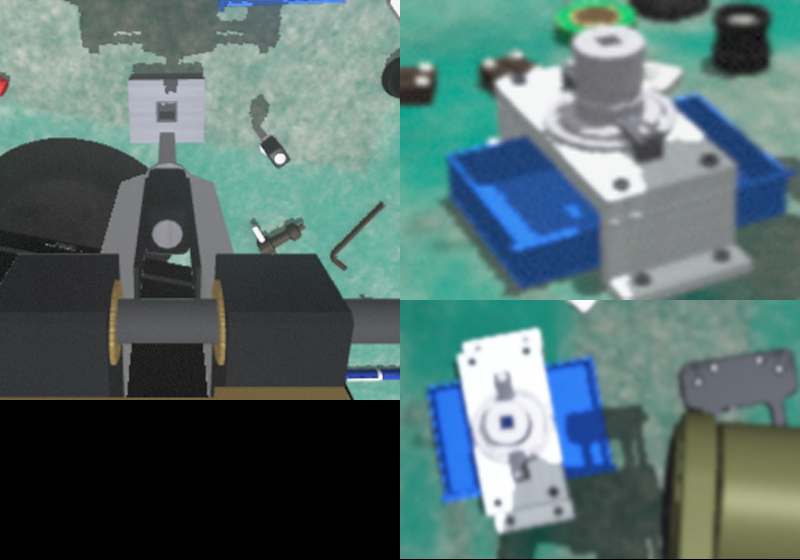

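The top crop shows blue tray through the holder's square hole at (507,422), so the shank is out; the holder and tray look in place. In the wrist crop the block's hole is at (166,112), lined up with the bar. Lower the bar in.

```bash
python3 -m inch '[[[0,0,-0.03],0],[[0,0,-0.055],0],[[0,0,-0.07],0],[[0,0,-0.07],0],[[0,0,-0.073],0],[[0,0,-0.076],0],[[0,0,-0.079],0],[[0,0,-0.079],0]]'; python3 -m inch '[[[0,0,-0.004],0],[[0,0,-0.008],0],[[0,0,-0.012],0],[[0,0,-0.012],0]]'
```

```text
t: 20.05
tool_pos: [0.5214, -0.0049, 0.1163]
eef_rot: [0.655, 0.756, -0.0, -0.0]
ft_force: [0.2, 0.3, -0.6]
finger_gap: 0.188
grasp_force: 30.0
t: 20.55
tool_pos: [0.5213, -0.0048, 0.104]
eef_rot: [0.655, 0.756, -0.0, -0.0]
ft_force: [-0.3, 0.5, -1.4]
finger_gap: 0.19
grasp_force: 30.0
```

```bash
python3 -m inch '[[[0,0,-0.004],0],[[0,0,-0.008],0],[[0,0,-0.011],0],[[0,0,-0.013],0],[[0,0,-0.0135],0],[[0,0,-0.0135],0]]'; python3 -m inch '[[[0,0,-0.0005],0],[[0,0,-0.001],0],[[0,0,-0.001],0]]'
```

```text
t: 21.3
tool_pos: [0.5215, -0.0049, 0.091]
eef_rot: [0.655, 0.756, 0.0, 0.0]
ft_force: [-0.3, -0.2, -2.0]
finger_gap: 0.19
grasp_force: 30.0
t: 21.68
tool_pos: [0.5215, -0.0049, 0.0899]
eef_rot: [0.655, 0.756, -0.0, 0.0]
ft_force: [-0.3, 0.1, -0.1]
finger_gap: 0.192
grasp_force: 30.0
```

```bash
python3 -m inch '[[[0,0,-0.0005],0],[[0,0,-0.0005],0]]' | grep ft_; python3 -m inch '[[[0,0,0],0],[[0,0,0],0],[[0,0,0],0],[[0,0,0],0],[[0,0,0],0],[[0,0,0],0]]' 0.45 && python3 -m inch '[[[0,0,0.02],0],[[0,0,0.05],0],[[0,0,0.09],0],[[0,0,0.14],0],[[-0.03,0.05,0.2],0],[[-0.06,0.1,0.2],0],[[-0.06,0.1,0.2],0],[[-0.06,0.1,0.2],0],[[-0.06,0.1,0.2],0]]'
python3 - <<'E'
from h import *
im=grab_frame("wrist");si=grab_frame("side");t=grab_frame("top")
o=np.zeros((600,800,3),np.uint8)
o[:300,:400]=cv2.resize(im,(400,300));o[:300,400:]=cv2.resize(si[150:270,250:410],(400,300),interpolation=cv2.INTER_CUBIC)
o[300:,:400]=cv2.resize(t[90:258,150:374],(400,300),interpolation=cv2.INTER_CUBIC);o[300:,400:]=cv2.resize(si[160:265,140:280],(400,300),interpolation=cv2.INTER_CUBIC)
cv2.imwrite("pics/m8.png",o)
E
```

```text
ft_force: [-1.0, 0.4, 2.1]
t: 22.68
tool_pos: [0.5215, -0.0049, 0.0894]
eef_rot: [0.655, 0.756, 0.0, -0.0]
ft_force: [0.0, -0.1, -0.2]
finger_gap: 0.451
grasp_force: 0.0
t: 23.8
tool_pos: [0.4619, 0.0943, 0.2888]
eef_rot: [0.655, 0.756, -0.0, -0.0]
ft_force: [1.6, -0.3, 0.6]
finger_gap: 0.448
grasp_force: 0.0
```

View pics/m8.png

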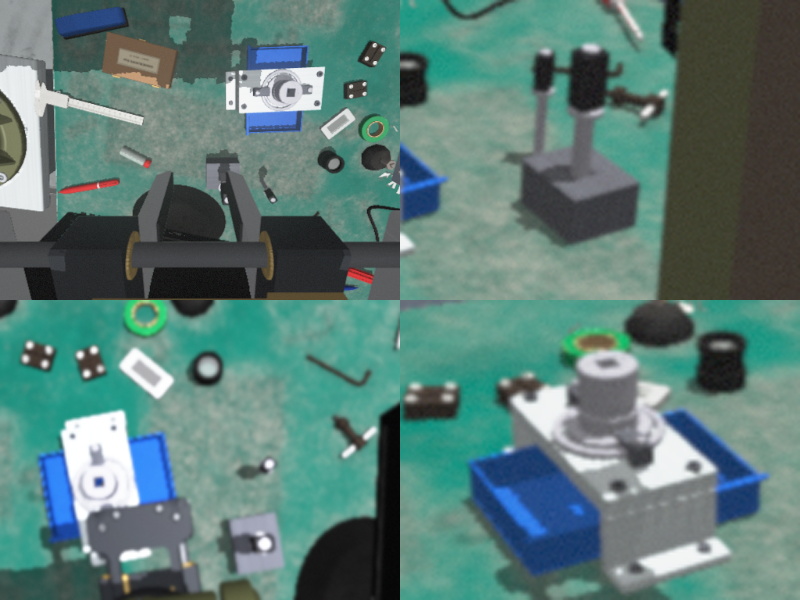

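The bar stands upright in its block (side crop, handle at (588,75)), the hole shows blue tray through it, and the bystanders have not moved. Hand in.

```bash
python3 -c "
from plant import *
print(finish_job())"
```

```text
the job is handed in; nothing more can be done
None
```

I pressed the shank out of the holder with about 5 N and handed the job in at about 24 s; the force dropped off at 44 mm depth and blue tray shows through the hole, but I did not see the shank itself in the tray. The bar is back upright in its block, and in the pictures nothing round about has moved.

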